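# Put the doming stakes away in order of size

## Task

Put the four steel doming stakes away on the wooden storage board, one standing upright in the middle of each leather disc, in order of size: the smallest on the disc next to the upright round post, then each next larger one along the row, so that the largest stands farthest from the post. Do not tip any of them over on the way.

Things in the scene. Friction and masses are not known exactly. Their poses are not given: they have to be found in the camera images.
- stake1: The smallest of four loose steel doming stakes, upright on its foot, round about its vertical axis: foot 20 mm wide and 8 mm high, narrower dark neck to 20 mm, head 20 mm wide with straight sides from 20 to 38 mm up (grip here) and a half-ball top; 48 mm high in all. About 80 g, give or take a quarter. Origin: centre of its underside; z up its axis.
- stake2: The second smallest of four loose steel doming stakes, upright on its foot, round about its vertical axis: foot 29 mm wide and 8 mm high, narrower dark neck to 20 mm, head 29 mm wide with straight sides from 20 to 38 mm up (grip here) and a half-ball top; 52.5 mm high in all. About 160 g, give or take a quarter. Origin: centre of its underside; z up its axis.
- stake3: The second largest of four loose steel doming stakes, upright on its foot, round about its vertical axis: foot 38 mm wide and 8 mm high, narrower dark neck to 20 mm, head 38 mm wide with straight sides from 20 to 38 mm up (grip here) and a half-ball top; 57 mm high in all. About 270 g, give or take a quarter. Origin: centre of its underside; z up its axis.
- stake4: The largest of four loose steel doming stakes, upright on its foot, round about its vertical axis: foot 48 mm wide and 8 mm high, narrower dark neck to 20 mm, head 48 mm wide with straight sides from 20 to 38 mm up (grip here) and a half-ball top; 62 mm high in all. About 430 g, give or take a quarter. Origin: centre of its underside; z up its axis.
- disc1: Fixed brown leather disc, 50 mm wide, 3 mm thick, at one end of the row, next to disc2. All four, disc1 to disc4, lie in a straight row 70 mm apart along the middle of a fixed wooden board (360 mm along the row, 80 mm across, 12 mm high). Origin: centre of its underside, on the board's top; y axis along the row towards disc4, x across it, z up.
- disc2: Fixed brown leather disc, 50 mm wide, 3 mm thick, second in the row, between disc1 and disc3. All four, disc1 to disc4, lie in a straight row 70 mm apart along the middle of a fixed wooden board (360 mm along the row, 80 mm across, 12 mm high). Origin: centre of its underside, on the board's top; y axis along the row towards disc4, x across it, z up.
- disc3: Fixed brown leather disc, 50 mm wide, 3 mm thick, third in the row, between disc2 and disc4. All four, disc1 to disc4, lie in a straight row 70 mm apart along the middle of a fixed wooden board (360 mm along the row, 80 mm across, 12 mm high). Origin: centre of its underside, on the board's top; y axis along the row towards disc4, x across it, z up.
- disc4: Fixed brown leather disc, 50 mm wide, 3 mm thick, at the other end of the row, next to disc3. All four, disc1 to disc4, lie in a straight row 70 mm apart along the middle of a fixed wooden board (360 mm along the row, 80 mm across, 12 mm high). Origin: centre of its underside, on the board's top; y axis along the row towards disc4, x across it, z up.
- post: Fixed plain round brass post with a flat top, 18 mm wide and 47 mm high, upright on the board at one end of the row, 53 mm from the centre of the nearest disc, which is disc1 at some starts and disc4 at others. At the row's other end lies a flat pale wooden square instead, 30 mm wide and 10 mm high. Origin: centre of its underside, on the board's top.
Not all that is in view belongs to the job. Leave any orange look-alike of the stake1 alone.

How it is judged:
By the outcome, as a careful person would: the job done as asked, in the order asked, and still so for the second after the job is handed in, with the robot touching nothing.
It also fails if it takes over 102 s, if anything falls off the work surface, if the arm or the gripper's body presses on something with over 40 N, if the wrist force passes 120 N, or if a joint passes its speed limit or range.

## Robot

A 6-joint arm with a two-finger parallel gripper is mounted at the origin on the work surface. World frame = base frame: x ahead of the robot, y to its left, z up, the work surface at z = 0. Lengths are in m, angles in rad, forces in N, time in s.
With the tool pointing down it reaches from about 0.275 to 0.825 m from the base axis. Payload 4.9 kg.
Tool frame: the origin (TCP) lies at the very end of the fingers, on their centre line; the grasp point (between the pads) lies 19 mm behind it (arm.grip_point_offset is the distance from the TCP to the grasp point, in m); z points along the fingers, y is the direction in which the jaws open and shut (so a half turn about z gives the same grasp; the last joint's range is limited). The gripper opens to 85 mm and grips with 20 to 120 N. Pads are 22 mm wide; open, the fingers measure 114 mm over their backs; the gripper's body (76 mm by 85 mm) begins 54 mm behind the grasp point. The pads swing forward as they close: fully open they stand 13 mm farther back than shut.
Start: joints at [-1.258, 0.326, -0.193, 1.052, 0, 1.437], TCP at [0.238, -0.496, 0.231] pointing down, gripper open.
Joint ranges: [-2.65, 2.65], [-0.97, 1.79], [-1.3, 1.35], [-1.93, 2.1], [-1.47, 1.37], [-3.14, 3.14]. Speed limits (rad/s): [2.57, 2.57, 3.14, 3.14, 3.14, 3.14].

## Interface

Orientations are given as [roll, pitch, yaw] about the fixed x, y, z axes, in that order (R = Rz(yaw) Ry(pitch) Rx(roll)).
In Python, from cell import arm, eyes gives the robot as it stands.
- The arm moves only by the shell command python3 -m creep 'ROWS' [OPENING]. ROWS is a JSON object of lists of equal length, an entry for each row: "travel": the shift along the tool's x, y, z in mm, a list of three; "delta_rot": the turn, a rotation vector about the tool's x, y, z in rad, a list of three. In form: {"travel": [[x, y, z], ...], "delta_rot": [[wx, wy, wz], ...]}. A call has exactly 10 rows; each row shifts and turns the pose as measured when the row begins, along the tool's axes as they then stand; what a row does not reach is not made up. A row lasts 1/8 s, in which the tool goes at most 62.5 mm and 10.7 degrees, less where a joint would pass 70% of its speed; a pose out of reach is approached as far as the arm can. A call with a gripper value outside its range is refused whole. OPENING is the gripper's target within -1 to 1 (fully open at 1, half-way at 0, shut at -1), set as the call begins (- or left out, the last holds). The fingers move at their own pace and stop on an object; the grip force is fixed at half the most. Time passes only in rows, so rows that do not move let the fingers close, or fill a call up. It gives the time, the measured TCP pose, the force and the opening at its end, in the units of the state.
- arm.sense(): the state, without advancing time (a new reading comes with each control period).
- eyes.read_camera(name): name is "scene" or "top" or "wrist"; returns a dict with "pixels" (420x560x3 uint8, blue, green, red), "intrinsics" (3x3 intrinsics, pixels), "T" (4x4, takes a point from camera to world coordinates); the wrist camera has in their place "mount" (4x4, takes a point from camera to tool coordinates, whose origin is the TCP and whose axes are the flange's). Camera axes: x right, y down, z forward; pixel columns grow to the right and rows downward; lengths in m; the calibration is good to about 2 mm. The wrist camera is an equidistant fisheye: a pixel r from the principal point sees the ray r / f radians off the axis. A picture is of the moment at which its call begins: read the wrist's pose just before it. There is no depth.
- arm.finish_job(): hands the job in, once; it reports no verdict.
The state is a dict: "t": time; "q": joint angles; "dq": joint speeds; "joint_efforts": joint torques, N m; "ee_pos": TCP position; "tool_rot": TCP orientation; "force": force on the tool from outside, world axes, zero at the start; "ft_torque": the same for the moment, N m; "width": opening from 0.0 (shut) to 1.0 (fully open).
Only numpy, scipy, OpenCV 4.12 (cv2) and the standard library are available. Lean on these libraries where they do the work, as an engineer would, in place of code of your own. Each camera call takes 0.05 s, during which the arm holds its last target.

## Working session

There is one attempt and no reset: what is moved stays moved. The work goes in short steps, Python scripts to look and compute and a shell command to move; the robot and the scene stay as the last step left them, time stands still between calls to the robot, and variables do not carry over. Pictures are saved under pics/ and viewed, and the job is handed in when it is done.

```bash
ls; mkdir -p pics; python3 - <<'E'
from cell import arm, eyes
import cv2
s=arm.sense()
print({k:s[k] for k in('t','ee_pos','tool_rot','width','force')},arm.grip_point_offset)
for n in('scene','top','wrist'):
    c=eyes.read_camera(n); cv2.imwrite(f'pics/{n}0.png',c['pixels']); print(n,c['intrinsics'],c.get('T',c.get('mount')))
E
```

```text
pics
{'t': 0.0, 'ee_pos': array([ 0.23747145, -0.49544435,  0.23048749]), 'tool_rot': array([-3.13985606e+00, -2.53832237e-04,  4.46782797e-01]), 'width': 1.000209800541337, 'force': array([-0.32353105,  0.82511863,  0.70384194])} 0.0187
scene [[484.38025599   0.         287.37478071]
 [  0.         484.38025599 207.50405999]
 [  0.           0.           1.        ]] [[ 0.57254808  0.62161997 -0.53458143  1.12924322]
 [ 0.81972263 -0.42161292  0.38768202 -0.47962016]
 [ 0.01560445 -0.66017509 -0.75094963  0.90515241]
 [ 0.          0.          0.          1.        ]]
top [[471.18996368   0.         288.43886184]
 [  0.         471.18996368 206.29230993]
 [  0.           0.           1.        ]] [[ 2.15669147e-05 -9.92091329e-01  1.25518105e-01  3.77960260e-01]
 [-9.99983591e-01  6.97655144e-04  5.68606562e-03 -3.75670750e-02]
 [-5.72866474e-03 -1.25516168e-01 -9.92075034e-01  1.07824587e+00]
 [ 0.00000000e+00  0.00000000e+00  0.00000000e+00  1.00000000e+00]]
wrist [[325.1922621    0.         281.09573235]
 [  0.         325.1922621  207.91138906]
 [  0.           0.           1.        ]] [[ 8.37333258e-04 -9.46599095e-01 -3.22411930e-01  8.37823516e-02]
 [ 9.99999307e-01  5.25760858e-04  1.05345954e-03  9.55428060e-04]
 [-8.27692278e-04 -3.22412589e-01  9.46598879e-01 -1.41737827e-01]
 [ 0.00000000e+00  0.00000000e+00  0.00000000e+00  1.00000000e+00]]
```

View pics/scene0.png

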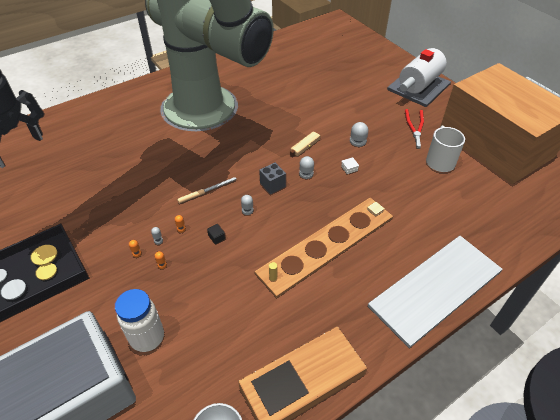

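View pics/top0.png

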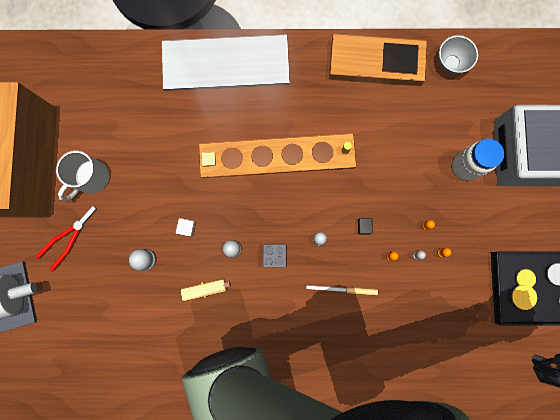

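The top view shows the post at (346,148), so the row runs from the disc at (322,152) for stake1 to the one at (232,158) for stake4. The steel stakes are at (420,255), (320,239), (231,248) and (141,259). Orange look-alikes are at (394,256), (446,253) and (430,225). I'll enlarge crops to confirm.

```bash
python3 - <<'E'
import cv2,numpy as np
t=cv2.imread('pics/top0.png'); s=cv2.imread('pics/scene0.png')
a=cv2.resize(t[205:285,360:480],None,fx=5,fy=5,interpolation=cv2.INTER_CUBIC)[:, :]
b=cv2.resize(t[125:275,110:370],None,fx=3,fy=3,interpolation=cv2.INTER_CUBIC)
cv2.imwrite('pics/c1.png',a);cv2.imwrite('pics/c2.png',b)
E
```

```text
(no output)
```

View pics/c1.png

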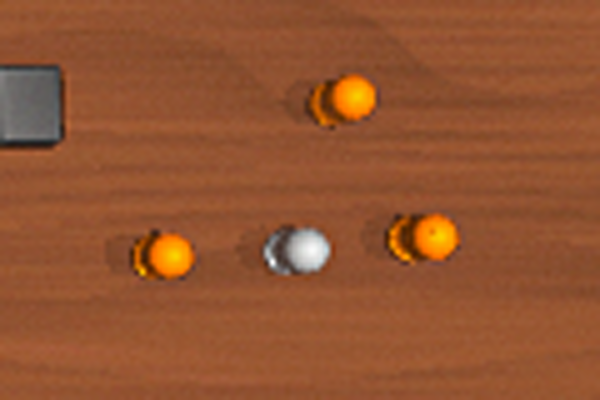

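View pics/c2.png

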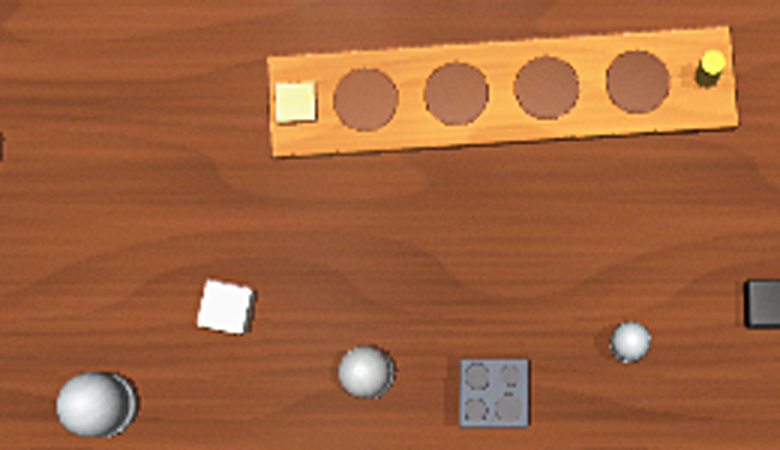

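The crops confirm it: the steel stake1 is at crop (305,250), which is (421,255) in the full image, with three orange ones around it. The discs and post are clear. Next I'll measure positions.

```bash
cat > h.py <<'E'
import cv2,numpy as np
from cell import arm,eyes
from scipy.spatial.transform import Rotation as Rn
def ray(c,uv):
    K=c['intrinsics'];T=c['T'];d=np.array([(uv[0]-K[0,2])/K[0,0],(uv[1]-K[1,2])/K[1,1],1.])
    return T[:3,3],T[:3,:3]@d
def plane(c,uv,z):
    o,d=ray(c,uv);return o+d*(z-o[2])/d[2]
def proj(c,p):
    q=np.linalg.inv(c['T'])@np.r_[p,1];K=c['intrinsics']
    return np.array([K[0,0]*q[0]/q[2]+K[0,2],K[1,1]*q[1]/q[2]+K[1,2]]),q[2]
def ballpt(c,seed,R,half=22,smax=60):
    img=c['pixels'];hsv=cv2.cvtColor(img,cv2.COLOR_BGR2HSV)
    m=((hsv[...,1]<smax)).astype(np.uint8)
    x0,y0=int(seed[0]-half),int(seed[1]-half);w=np.zeros_like(m);w[y0:y0+2*half,x0:x0+2*half]=m[y0:y0+2*half,x0:x0+2*half]
    n,l,st,_=cv2.connectedComponentsWithStats(w)
    k=1+np.argmax(st[1:,4]);ys,xs=np.nonzero(l==k);P=np.c_[xs,ys].astype(float)
    X=plane(c,seed,.038);a,d=proj(c,X);b,_=proj(c,X+[0,0,.05])
    u=(b-a)/np.linalg.norm(b-a);v=np.array([-u[1],u[0]])
    r=R*c['intrinsics'][0,0]/d
    pu=P@u;pv=P@v
    mu=pu.max()+.5-r
    sel=pu>mu-2; mv=(pv[sel].min()+pv[sel].max())/2
    return u*mu+v*mv,(pv[sel].max()-pv[sel].min()+1)/2,r,st[k]
def discs(c,z,lo=None):
    img=c['pixels'];hsv=cv2.cvtColor(img,cv2.COLOR_BGR2HSV)
    return hsv
E
python3 - <<'E'
from h import *
c={n:eyes.read_camera(n) for n in('top','scene')}
seeds={'top':[(420,255),(320,239),(231,248),(141,260)],'scene':[(157,235),(247,204),(307,167),(360,133)]}
Rr=[.010,.0145,.019,.024]
for i in range(4):
    for n in c:
        uv,ra,r,st=ballpt(c[n],seeds[n][i],Rr[i]); print(i+1,n,uv.round(1),'rad',round(ra,1),round(r,1),plane(c[n],uv,.038).round(4),st)
for n,pts in(('top',[(322,152),(292,154),(262,156),(232,158)]),('scene',[(292,265),(316,249),(339,234),(360,220)])):
    h=cv2.cvtColor(c[n]['pixels'],cv2.COLOR_BGR2HSV)
    for p in pts: print(n,h[p[1],p[0]],h[p[1]-2,p[0]+14 if n=='top' else p[0]],plane(c[n],p,.015).round(4))
E
```

```text
1 top [421.1 254.5] rad 4.2 4.6 [ 0.4028 -0.3225  0.038 ] [413 251  13   9  83]
1 scene [155.  230.5] rad 4.8 4.4 [ 0.3999 -0.3213  0.038 ] [151 227  12  18 144]
2 top [319.8 238.2] rad 6.9 6.6 [ 0.4385 -0.1007  0.038 ] [313 232  14  14 146]
2 scene [246.5 200.4] rad 6.1 6.1 [ 0.4379 -0.1005  0.038 ] [241 195  12  20 209]
3 top [230.8 248.4] rad 8.5 8.6 [0.4161 0.0954 0.038 ] [223 241  19  17 246]
3 scene [306.5 162.8] rad 7.1 7.4 [0.4131 0.0976 0.038 ] [299 156  15  23 284]
4 top [139.3 259.1] rad 10.6 10.9 [0.3929 0.2961 0.038 ] [129 249  27  22 467]
4 scene [359.2 129.8] rad 8.7 8.7 [0.3881 0.2986 0.038 ] [350 122  18  25 369]
top [ 11 139 167] [ 14 173 227] [ 0.6387 -0.1089  0.015 ]
top [ 10 136 174] [ 17 164 249] [ 0.6341 -0.0397  0.015 ]
top [ 10 138 177] [ 16 167 247] [0.6294 0.0295 0.015 ]
top [ 11 139 181] [ 16 168 243] [0.6248 0.0987 0.015 ]
scene [ 11 145 127] [ 10 142 126] [ 0.6404 -0.1087  0.015 ]
scene [ 10 144 126] [ 10 143 125] [ 0.6354 -0.0382  0.015 ]
scene [ 11 146 124] [ 10 144 124] [0.6311 0.0326 0.015 ]
scene [ 10 145 123] [ 10 147 123] [0.6262 0.1014 0.015 ]
```

```bash
python3 -m creep '{"travel":[[0,0,0],[0,0,0],[0,0,0],[0,0,0],[0,0,0],[0,0,0],[43,41,0],[43,41,0],[43,41,0],[43,41,0]],"delta_rot":[[0,0,-0.186],[0,0,-0.186],[0,0,-0.186],[0,0,-0.186],[0,0,-0.186],[0,0,-0.186],[0,0,0],[0,0,0],[0,0,0],[0,0,0]]}' 0
cat >> h.py <<'E'
def disccent(c):
    h=cv2.cvtColor(c['pixels'],cv2.COLOR_BGR2HSV)
    return h
def wpose():
    s=arm.sense();T=np.eye(4);T[:3,:3]=Rn.from_euler('xyz',s['tool_rot']).as_matrix();T[:3,3]=s['ee_pos'];return T,s
def wcam():
    T,s=wpose();c=eyes.read_camera('wrist');c['T']=T@c['mount'];c['tool']=T;return c,s
def wray(c,uv):
    K=c['intrinsics'];x=np.array([uv[0]-K[0,2],uv[1]-K[1,2]]);r=np.hypot(*x);th=r/K[0,0]
    d=np.r_[np.sin(th)*x/max(r,1e-9),np.cos(th)];return c['T'][:3,3],c['T'][:3,:3]@d
def wplane(c,uv,z):
    o,d=wray(c,uv);return o+d*(z-o[2])/d[2]
def wproj(c,p):
    q=(np.linalg.inv(c['T'])@np.r_[p,1])[:3];K=c['intrinsics'];rho=np.hypot(q[0],q[1]);th=np.arctan2(rho,q[2])
    return K[:2,2]+K[0,0]*th*q[:2]/rho
E
python3 - <<'E'
from h import *
c,s=wcam();print(s['t'],s['ee_pos'],s['tool_rot'],s['width']);cv2.imwrite('pics/w1.png',c['pixels'])
print(wproj(c,[.4015,-.322,.038]))
t=eyes.read_camera('top');h=cv2.cvtColor(t['pixels'],cv2.COLOR_BGR2HSV)
for n,pts in(('top',[(322,152),(292,154),(262,156),(232,158)]),('scene',[(292,265),(316,249),(339,234),(360,220)])):
    t=eyes.read_camera(n);h=cv2.cvtColor(t['pixels'],cv2.COLOR_BGR2HSV)
    m=(h[...,2]<(205 if n=='top' else 150)).astype(np.uint8)
    for p in pts:
        w=np.zeros_like(m);q=13
        w[p[1]-q:p[1]+q+1,p[0]-q:p[0]+q+1]=m[p[1]-q:p[1]+q+1,p[0]-q:p[0]+q+1]
        k,l,st,ce=cv2.connectedComponentsWithStats(w,connectivity=4);i=l[p[1],p[0]];print(n,ce[i].round(1),st[i],plane(t,ce[i],.015).round(4))
E
```

```text
t: 1.5
ee_pos: [0.4025, -0.3218, 0.2296]
tool_rot: [-3.141, -0.001, 1.568]
force: [0.1, -0.2, -0.2]
width: 0.501
1.5 [ 0.40246159 -0.32179072  0.2296448 ] [-3.14143232e+00 -1.21457470e-03  1.56799829e+00] 0.5011643102211149
[279.08328206 180.26936913]
top [322.  151.9] [312 142  21  21 359] [ 0.6389 -0.1089  0.015 ]
top [291.8 153.8] [281 144  22  21 359] [ 0.6345 -0.0392  0.015 ]
top [261.7 155.8] [251 146  22  21 364] [0.6298 0.0303 0.015 ]
top [231.4 157.9] [221 148  22  21 364] [0.6251 0.1    0.015 ]
scene [291.7 264.8] [281 256  22  19 320] [ 0.6396 -0.109   0.015 ]
scene [315.4 249.2] [305 241  22  18 299] [ 0.635  -0.0396  0.015 ]
scene [338.1 234.3] [328 226  21  17 274] [0.6305 0.0304 0.015 ]
scene [359.5 220.1] [350 212  20  17 253] [0.6258 0.1001 0.015 ]
```

View pics/w1.png

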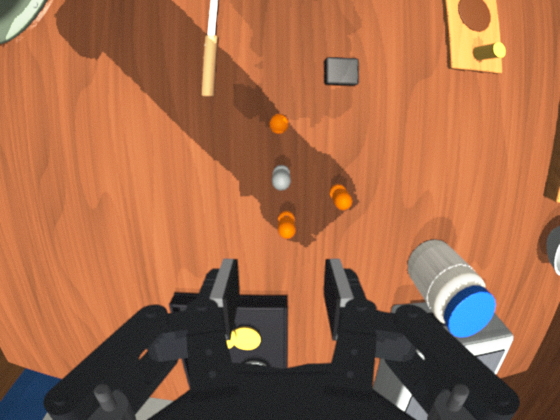

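The wrist view shows steel stake1 at about (281,180), where I expected it. The oranges are at (279,124), (343,197) and (287,227). I'll refine with the wrist view.

```bash
cat >> h.py <<'E'
def wball(c,p0,R,smax=70,half=30):
    """ball centre from wrist view; p0 = rough xyz of ball centre"""
    a=wproj(c,p0);b=wproj(c,p0+np.array([0,0,.03]));u=(b-a)/np.linalg.norm(b-a);v=np.array([-u[1],u[0]])
    r=c['intrinsics'][0,0]*np.arcsin(R/np.linalg.norm(c['T'][:3,3]-p0))
    h=cv2.cvtColor(c['pixels'],cv2.COLOR_BGR2HSV);m=(h[...,1]<smax).astype(np.uint8)
    x0,y0=(a-half).astype(int).clip(0);w=np.zeros_like(m);w[y0:y0+2*half,x0:x0+2*half]=m[y0:y0+2*half,x0:x0+2*half]
    n,l,st,_=cv2.connectedComponentsWithStats(w);k=1+np.argmax(st[1:,4]);ys,xs=np.nonzero(l==k);P=np.c_[xs,ys].astype(float)
    pu=P@u;pv=P@v;mu=pu.max()+.5-r;sel=pu>mu-1;mv=(pv[sel].min()+pv[sel].max())/2
    uv=u*mu+v*mv
    return uv,(pv[sel].max()-pv[sel].min()+1)/2,r,st[k],wplane(c,uv,.038)
E
python3 - <<'E'
from h import *
c,s=wcam()
for sm in(50,70,90): print(wball(c,np.array([.4015,-.322,.038]),.010,sm))
cv2.imwrite('pics/w1c.png',cv2.resize(c['pixels'][140:230,230:350],None,fx=5,fy=5))
E
```

```text
(array([281.52172879, 180.05962095]), np.float64(9.043932308509454), np.float64(9.473145655284485), array([273, 165,  18,  25, 368], dtype=int32), array([ 0.40344632, -0.32227445,  0.038     ]))
(array([281.02146198, 180.071168  ]), np.float64(9.54379888530272), np.float64(9.473145655284485), array([272, 164,  19,  26, 389], dtype=int32), array([ 0.40291872, -0.32228801,  0.038     ]))
(array([281.49756746, 180.10527551]), np.float64(10.020565210584039), np.float64(9.473145655284485), array([272, 164,  20,  26, 410], dtype=int32), array([ 0.40342093, -0.32232415,  0.038     ]))
```

View pics/w1c.png

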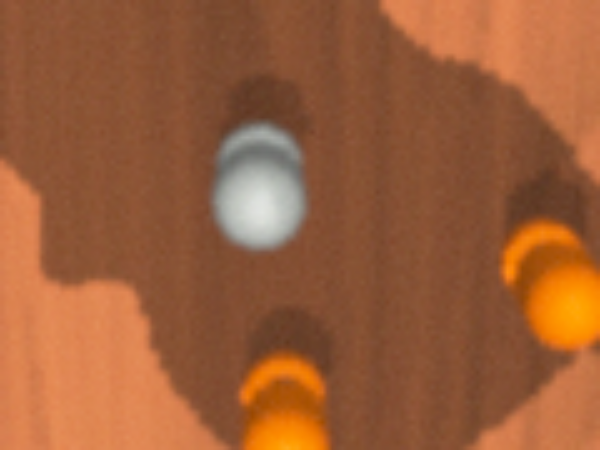

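```bash
python3 -m creep '{"travel":[[0,1,50],[0,0,50],[0,0,50],[0,0,30],[0,0,20],[0,0,10],[0,0,8],[0,0,0],[0,0,0],[0,0,0]],"delta_rot":[[0,0,0],[0,0,0],[0,0,0],[0,0,0],[0,0,0],[0,0,0],[0,0,0],[0,0,0],[0,0,0],[0,0,0]]}'
python3 - <<'E'
from h import *
c,s=wcam();cv2.imwrite('pics/w2.png',c['pixels'])
E
```

```text
t: 3.0
ee_pos: [0.3971, -0.3376, 0.0082]
tool_rot: [3.138, 0.007, 1.548]
force: [0.2, -0.4, 1.0]
width: 0.5
```

View pics/w2.png

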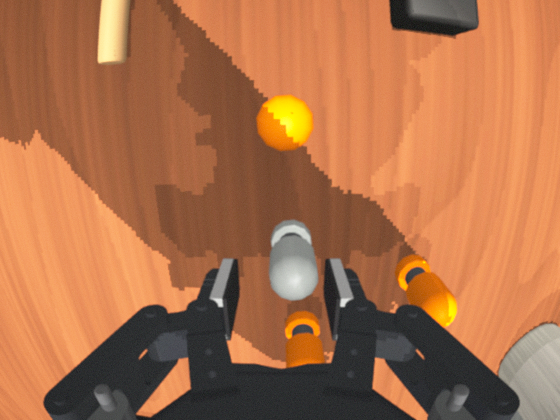

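The fast descent drifted about 15 mm along tool x, and the stake at (293,265) is untouched. I'll write a helper for exact tool-frame offsets and correct at this height. The fingers straddle the stake, so that is safe.

```bash
cat >> h.py <<'E'
def go(x,y,z,yaw=np.pi/2):
    T,s=wpose();R=T[:3,:3];d=R.T@(np.array([x,y,z])-T[:3,3])*1000
    Rt=Rn.from_euler('xyz',[np.pi,0,yaw]).as_matrix()
    print('travel mm',d.round(1),'rot',Rn.from_matrix(R.T@Rt).as_rotvec().round(4),'t',round(s['t'],2),'w',round(float(s['width']),3),'F',s['force'].round(1))
E
python3 - <<'E'
from h import *
c,s=wcam();go(.4032,-.3223,.0105)
b=wball(c,np.array([.4032,-.3223,.038]),.010,70,45);print(b)
E
```

```text
travel mm [15.4  5.8 -2.5] rot [ 0.0035  0.0074 -0.0228] t 3.1 w 0.5 F [-0.4 -0.2  0.1]
(array([293.03305415, 275.50852888]), np.float64(24.57918613978795), np.float64(24.93775298362231), array([ 269,  231,   49,   70, 2910], dtype=int32), array([ 0.40343141, -0.32165644,  0.038     ]))
```

```bash
python3 -m creep '{"travel":[[4,3,-2],[4,3,-0.5],[4,0,0],[3.5,0,0],[0,0,0],[0,0,0],[0,0,0],[0,0,0],[0,0,0],[0,0,0]],"delta_rot":[[0.0035,0.007,-0.0228],[0,0,0],[0,0,0],[0,0,0],[0,0,0],[0,0,0],[0,0,0],[0,0,0],[0,0,0],[0,0,0]]}'
python3 - <<'E'
from h import *
go(.4033,-.322,.0105)
E
```

```text
t: 4.35
ee_pos: [0.4039, -0.3209, 0.0111]
tool_rot: [3.141, 0.0, 1.573]
force: [-0.5, -0.7, 0.2]
width: 0.498
travel mm [-1.1 -0.6  0.6] rot [0.0001 0.0003 0.0023] t 4.35 w 0.498 F [-0.5 -0.7  0.2]
```

Close.

```bash
python3 -m creep '{"travel":[[-1,-0.5,0.5],[0,0,0],[0,0,0],[0,0,0],[0,0,0],[0,0,0],[0,0,0],[0,0,0],[0,0,-5],[0,0,-15]],"delta_rot":[[0,0,0],[0,0,0],[0,0,0],[0,0,0],[0,0,0],[0,0,0],[0,0,0],[0,0,0],[0,0,0],[0,0,0]]}' -1
python3 - <<'E'
from h import *
c,s=wcam();cv2.imwrite('pics/w3.png',c['pixels']);print(s['width'])
E
```

```text
t: 5.6
ee_pos: [0.4025, -0.3211, 0.0305]
tool_rot: [-3.14, -0.002, 1.573]
force: [0.5, -0.2, -1.2]
width: 0.208
0.20832299257655992
```

View pics/w3.png

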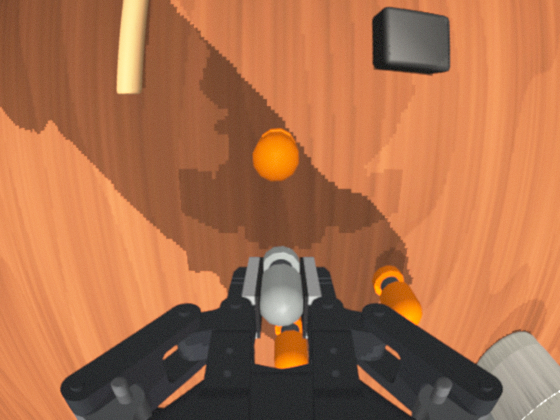

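Stake1 is held at (281,290). I'll lift it and carry it to the disc by the post.

```bash
python3 -m creep '{"travel":[[0,0,-25],[0,0,-30],[0,0,-25],[25,28,0],[35,39,0],[35,39,0],[35,39,0],[35,39,0],[33,38,0],[14,15,0]],"delta_rot":[[0,0,0],[0,0,0],[0,0,0],[0,0,0],[0,0,0],[0,0,0],[0,0,0],[0,0,0],[0,0,0],[0,0,0]]}'
python3 - <<'E'
from h import *
c,s=wcam();cv2.imwrite('pics/w4.png',c['pixels']);go(.6393,-.109,.11)
for p in [(.6393,-.109),(.6347,-.0394),(.630,.0303),(.6254,.100)]: print(wproj(c,[*p,.015]).round(1))
E
```

```text
t: 6.9
ee_pos: [0.6505, -0.1074, 0.1256]
tool_rot: [3.129, 0.009, 1.568]
force: [-0.6, -0.1, -1.6]
width: 0.21
travel mm [ -2.9 -12.7  15.5] rot [ 0.0142  0.0075 -0.0017] t 6.95 w 0.21 F [1.3 2.  0. ]
[264.1 204.6]
[256.8 118.7]
[249.9  29.9]
[244.7 -49.6]
```

View pics/w4.png

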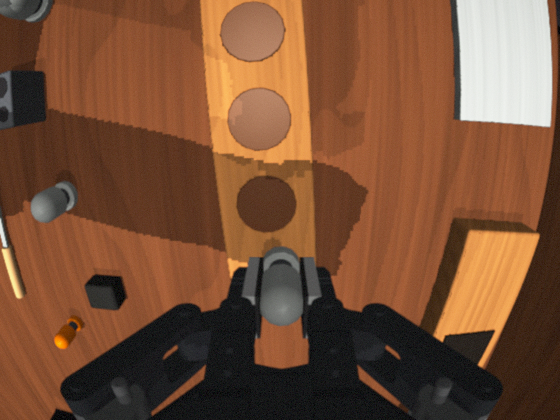

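The wrist view shows discs 1 to 3 at (267,204), (260,119) and (253,31), matching the prediction to about 3 px. I'll fix the pose, let it settle and re-measure.

```bash
python3 -m creep '{"travel":[[-3,-6,10],[0,-6.5,10],[0,0,8],[0,0,8],[0,0,0],[0,0,0],[0,0,0],[0,0,0],[0,0,0],[0,0,0]],"delta_rot":[[0.014,0.0075,0],[0,0,0],[0,0,0],[0,0,0],[0,0,0],[0,0,0],[0,0,0],[0,0,0],[0,0,0],[0,0,0]]}'
cat >> h.py <<'E'
def wdisc(c,p,tol=22,q=45,z=.015):
    a=wproj(c,[*p,z]).astype(int);h=cv2.cvtColor(c['pixels'],cv2.COLOR_BGR2LAB).astype(float)
    im=cv2.GaussianBlur(c['pixels'],(3,3),0).astype(float);ref=np.median(im[a[1]-6:a[1]+7,a[0]-6:a[0]+7].reshape(-1,3),0)
    m=(np.abs(im-ref).max(2)<tol).astype(np.uint8);w=np.zeros_like(m);y0,x0=max(a[1]-q,0),max(a[0]-q,0)
    w[y0:a[1]+q,x0:a[0]+q]=m[y0:a[1]+q,x0:a[0]+q]
    n,l,st,ce=cv2.connectedComponentsWithStats(w,connectivity=4);i=l[a[1],a[0]]
    ct=max(cv2.findContours((l==i).astype(np.uint8),cv2.RETR_EXTERNAL,cv2.CHAIN_APPROX_NONE)[0],key=len)
    W=np.array([wplane(c,pt,z)[:2] for pt in ct[:,0]],np.float32)*1000
    (cc,r)=cv2.minEnclosingCircle(W);e=cv2.fitEllipse(W)
    print('disc pred',a,'px',ce[i].round(1),'circ',np.round(cc,1),round(r,1),'ell',np.round(e[0],1),np.round(e[1],1))
E
python3 - <<'E'
from h import *
c,s=wcam();cv2.imwrite('pics/w5.png',c['pixels']);go(.6393,-.109,.0256)
for p in [(.6393,-.109),(.6347,-.0394),(.630,.0303)]: 
  for t in(25,40): wdisc(c,p,t)
E
```

```text
t: 8.2
ee_pos: [0.6365, -0.1117, 0.0881]
tool_rot: [-3.14, 0.0, 1.566]
force: [-0.1, -0.6, -1.1]
width: 0.21
travel mm [ 2.7  2.9 62.5] rot [-0.0015  0.0001 -0.0049] t 8.25 w 0.208 F [-0.7  0.7 -0.1]
disc pred [283 216] px [285.4 220.7] circ [ 640.6 -108.4] 24.9 ell [ 640.6 -108.3] [47.6 48.3]
disc pred [283 216] px [285.2 214.4] circ [ 640.5 -108.9] 25.8 ell [ 640.6 -108.3] [48.2 49.5]
disc pred [276 116] px [277.9 114. ] circ [635.9 -38.9] 23.4 ell [635.8 -37.9] [43.3 46.4]
disc pred [276 116] px [276.9 114.9] circ [634.8 -38.6] 41.9 ell [635.6 -38.9] [65.6 68.3]
disc pred [268  13] px [270.7  21.3] circ [631.5  29.3] 23.5 ell [631.4  25. ] [35.8 48.9]
disc pred [268  13] px [273.7  24.2] circ [633.   22.2] 31.0 ell [634.   22.9] [41.7 56.5]
```

View pics/w5.png

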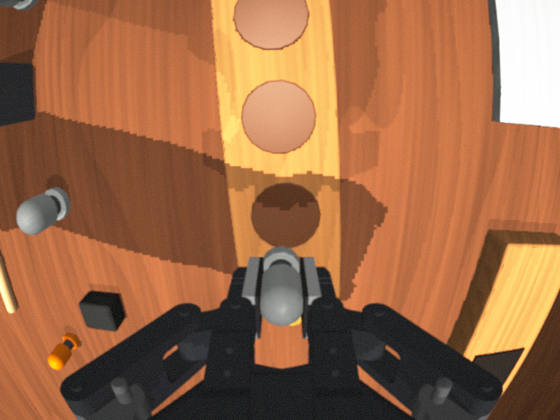

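```bash
python3 - <<'E'
from h import *
c,s=wcam();b=c['tool']@np.array([0,0,-.0274,1]);print(wproj(c,b[:3]));
h=cv2.cvtColor(c['pixels'],cv2.COLOR_BGR2HSV);cv2.imwrite('pics/w5c.png',cv2.resize(c['pixels'][180:340,200:360],None,fx=3.6,fy=3.6))
E
```

```text
[278.0601156  304.11828732]
```

View pics/w5c.png

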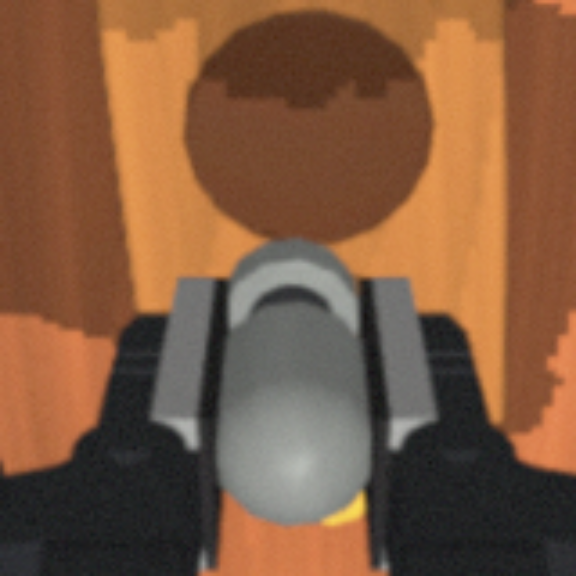

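The held stake shows the wrist camera reads about 1.5 mm high in world x. Corrected for that, all three cameras agree on disc1 at about (0.6393, -0.1087).

```bash
python3 -m creep '{"travel":[[1.5,1.5,0],[1.5,1.5,10],[0,0,15],[0,0,15],[0,0,7],[0,0,0],[0,0,0],[0,0,0],[0,0,0],[0,0,0]],"delta_rot":[[0,0,-0.005],[0,0,0],[0,0,0],[0,0,0],[0,0,0],[0,0,0],[0,0,0],[0,0,0],[0,0,0],[0,0,0]]}'
python3 - <<'E'
from h import *
go(.6393,-.1087,.0256)
E
```

```text
t: 9.55
ee_pos: [0.6395, -0.1084, 0.0374]
tool_rot: [-3.14, -0.0, 1.571]
force: [-0.1, 0.8, -0.9]
width: 0.211
travel mm [-0.3 -0.2 11.8] rot [-0.0019 -0.      0.0005] t 9.55 w 0.211 F [-0.1  0.8 -0.9]
```

```bash
python3 -m creep '{"travel":[[0,0,4],[0,0,4],[0,0,2],[0,0,1],[0,0,0.5],[0,0,0],[0,0,0],[0,0,0],[0,0,0],[0,0,0]],"delta_rot":[[0,0,0],[0,0,0],[0,0,0],[0,0,0],[0,0,0],[0,0,0],[0,0,0],[0,0,0],[0,0,0],[0,0,0]]}'
python3 - <<'E'
from h import *
go(.6393,-.1087,.0256)
E
```

```text
t: 10.8
ee_pos: [0.6397, -0.1085, 0.0257]
tool_rot: [-3.14, 0.0, 1.571]
force: [-0.1, 0.2, 1.6]
width: 0.211
travel mm [-0.2 -0.4  0.1] rot [-0.0013  0.0002  0.0004] t 10.8 w 0.211 F [-0.1  0.2  1.6]
```

```bash
python3 -m creep '{"travel":[[0,0,0],[0,0,0],[0,0,0],[0,0,0],[0,0,-10],[0,0,-15],[0,0,-20],[0,0,-20],[0,0,-20],[0,0,-20]],"delta_rot":[[0,0,0],[0,0,0],[0,0,0],[0,0,0],[0,0,0],[0,0,0],[0,0,0],[0,0,0],[0,0,0],[0,0,0]]}' 0
python3 - <<'E'
from h import *
c,s=wcam();cv2.imwrite('pics/w6.png',c['pixels']);go(.4382,-.1006,.14)
E
```

```text
t: 12.05
ee_pos: [0.64, -0.1085, 0.1381]
tool_rot: [3.141, 0.001, 1.571]
force: [0.2, 0.2, -0.3]
width: 0.5
travel mm [   8.5 -203.6    0.5] rot [0.0047 0.0019 0.0005] t 12.1 w 0.501 F [ 2.2 -0.3  2.7]
```

View pics/w6.png

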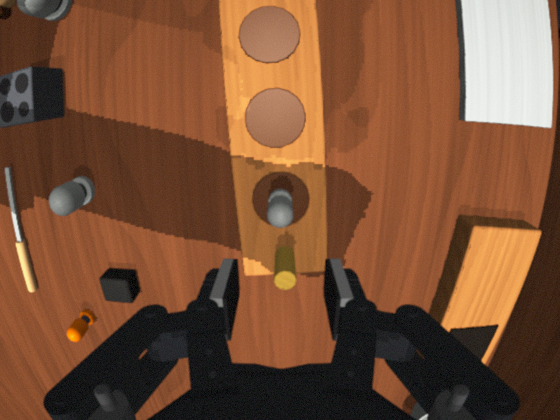

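Stake1 stands on disc1 at (280,205). Next I'll move above stake2, which is at (70,198) in this view.

```bash
python3 -m creep '{"travel":[[2,-30,0],[2,-45,0],[2,-50,0],[2,-40,0],[0,-25,0],[0,-12,10],[0,0,15],[0,0,10],[0,0,0],[0,0,0]],"delta_rot":[[0,0,0],[0,0,0],[0,0,0],[0,0,0],[0,0,0],[0,0,0],[0,0,0],[0,0,0],[0,0,0],[0,0,0]]}' 0.4
python3 - <<'E'
from h import *
c,s=wcam();cv2.imwrite('pics/w7.png',c['pixels']);go(.4382,-.1006,.0105)
print(wball(c,np.array([.4382,-.1006,.038]),.0145,70,60))
E
```

```text
t: 13.35
ee_pos: [0.4378, -0.1021, 0.1106]
tool_rot: [3.123, 0.007, 1.571]
force: [0.1, -0.7, 0.4]
width: 0.699
travel mm [  2.2  -1.5 100. ] rot [0.0188 0.0074 0.0008] t 13.4 w 0.698 F [ 0.   0.4 -0.1]
(array([280.00005979, 218.00229344]), np.float64(20.51926882444343), np.float64(20.621224747535805), array([ 260,  185,   41,   54, 1738], dtype=int32), array([ 0.43964168, -0.10081496,  0.038     ]))
```

View pics/w7.png

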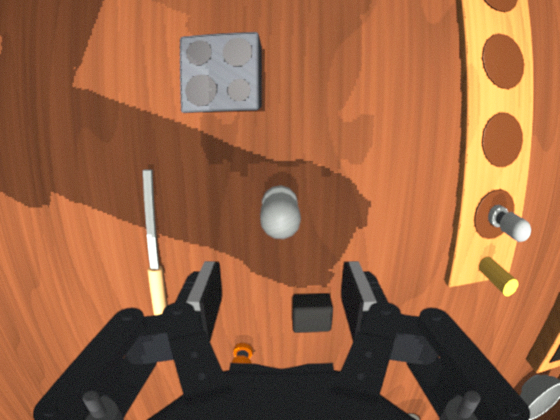

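```bash
python3 -m creep '{"travel":[[2,-1.5,0],[0,0,15],[0,0,25],[0,0,25],[0,0,15],[0,0,12],[0,0,5],[0,0,0],[0,0,0],[0,0,0]],"delta_rot":[[0.0188,0.0074,0.001],[0,0,0],[0,0,0],[0,0,0],[0,0,0],[0,0,0],[0,0,0],[0,0,0],[0,0,0],[0,0,0]]}'
python3 - <<'E'
from h import *
go(.4382,-.1007,.009)
E
```

```text
t: 14.65
ee_pos: [0.4411, -0.1012, 0.0137]
tool_rot: [3.139, 0.001, 1.571]
force: [0.1, 0.2, -0.1]
width: 0.698
travel mm [ 0.5 -3.   4.7] rot [0.0028 0.001  0.0003] t 14.65 w 0.698 F [ 0.1  0.2 -0.1]
```

```bash
python3 -m creep '{"travel":[[0.5,-3,4.7],[0,0,0],[0,0,0],[0,0,0],[0,0,0],[0,0,0],[0,0,0],[0,0,0],[0,0,0],[0,0,0]],"delta_rot":[[0.0028,0.001,0],[0,0,0],[0,0,0],[0,0,0],[0,0,0],[0,0,0],[0,0,0],[0,0,0],[0,0,0],[0,0,0]]}' -1
python3 - <<'E'
from h import *
go(.4382,-.1007,.009)
E
```

```text
t: 15.9
ee_pos: [0.4382, -0.1008, 0.0093]
tool_rot: [3.141, 0.0, 1.571]
force: [0.2, -0.4, -0.1]
width: 0.308
travel mm [ 0.1 -0.   0.3] rot [0.0007 0.0002 0.0003] t 15.9 w 0.308 F [ 0.2 -0.4 -0.1]
```

```bash
python3 -m creep '{"travel":[[0,0,-15],[0,0,-25],[0,0,-30],[0,0,-20],[8,25,0],[14,43,0],[14,45,0],[13,42,0],[8,28,0],[4,13,0]],"delta_rot":[[0,0,0],[0,0,0],[0,0,0],[0,0,0],[0,0,0],[0,0,0],[0,0,0],[0,0,0],[0,0,0],[0,0,0]]}'
python3 - <<'E'
from h import *
go(.6347,-.0393,.10)
E
```

```text
t: 17.15
ee_pos: [0.6361, -0.0373, 0.0987]
tool_rot: [-3.136, -0.001, 1.569]
force: [0.4, 0.6, -1.3]
width: 0.314
travel mm [-2.  -1.4 -1.3] rot [-0.0057 -0.0013 -0.0021] t 17.15 w 0.314 F [ 0.4  0.6 -1.3]
```

```bash
python3 -m creep '{"travel":[[-2,-1.4,0],[0,0,15],[0,0,20],[0,0,15],[0,0,8],[0,0,0],[0,0,0],[0,0,0],[0,0,0],[0,0,0]],"delta_rot":[[-0.0057,-0.0013,-0.002],[0,0,0],[0,0,0],[0,0,0],[0,0,0],[0,0,0],[0,0,0],[0,0,0],[0,0,0],[0,0,0]]}'
python3 - <<'E'
from h import *
c,s=wcam();cv2.imwrite('pics/w8.png',c['pixels']);go(.6347,-.0393,.0243)
wdisc(c,(.6347,-.0393),25)
E
```

```text
t: 18.4
ee_pos: [0.6315, -0.0402, 0.0368]
tool_rot: [-3.139, 0.0, 1.57]
force: [0.3, 0.5, -1.5]
width: 0.315
travel mm [ 0.9  3.2 12.5] rot [-0.0024  0.0001 -0.0011] t 18.45 w 0.314 F [-0.1  0.6 -1.9]
disc pred [284 251] px [281.6 255. ] circ [632.6 -49. ] 14.9 ell [632.7 -48.4] [22.9 27. ]
```

View pics/w8.png

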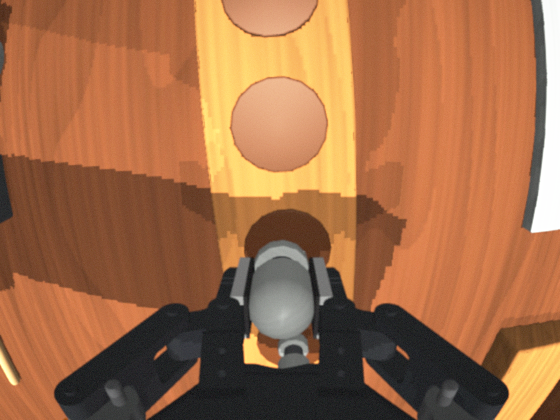

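Stake2 is held over disc2 at (285,245), upright. I'll correct the offset and lower it.

```bash
python3 -m creep '{"travel":[[0.9,3.2,0],[0,0,4],[0,0,4],[0,0,2],[0,0,1.2],[0,0,0.6],[0,0,0],[0,0,0],[0,0,0],[0,0,0]],"delta_rot":[[-0.0024,0,-0.001],[0,0,0],[0,0,0],[0,0,0],[0,0,0],[0,0,0],[0,0,0],[0,0,0],[0,0,0],[0,0,0]]}'
python3 - <<'E'
from h import *
go(.6347,-.0393,.0243)
E
```

```text
t: 19.7
ee_pos: [0.635, -0.0392, 0.0244]
tool_rot: [3.141, 0.0, 1.571]
force: [0.3, -0.6, -0.9]
width: 0.314
travel mm [-0.1 -0.3  0.1] rot [0.0003 0.0001 0.0001] t 19.7 w 0.314 F [ 0.3 -0.6 -0.9]
```

```bash
python3 -m creep '{"travel":[[0,-0.2,0.4],[0,0,0.3],[0,0,0],[0,0,0],[0,0,0],[0,0,0],[0,0,0],[0,0,0],[0,0,0],[0,0,0]],"delta_rot":[[0,0,0],[0,0,0],[0,0,0],[0,0,0],[0,0,0],[0,0,0],[0,0,0],[0,0,0],[0,0,0],[0,0,0]]}'
python3 -m creep '{"travel":[[0,0,0],[0,0,0],[0,0,0],[0,0,0],[0,0,-10],[0,0,-15],[0,0,-25],[0,0,-30],[0,0,-20],[0,0,-10]],"delta_rot":[[0,0,0],[0,0,0],[0,0,0],[0,0,0],[0,0,0],[0,0,0],[0,0,0],[0,0,0],[0,0,0],[0,0,0]]}' 0.4
python3 - <<'E'
from h import *
c,s=wcam();cv2.imwrite('pics/w9.png',c['pixels']);go(.4146,.0965,.12)
E
```

```text
t: 20.95
ee_pos: [0.635, -0.0392, 0.0244]
tool_rot: [3.141, 0.0, 1.571]
force: [-1.1, 0.9, 0.4]
width: 0.315
t: 22.2
ee_pos: [0.6358, -0.0394, 0.1423]
tool_rot: [3.137, 0.001, 1.571]
force: [0.0, 0.2, -0.2]
width: 0.702
travel mm [ 136.1 -222.    22. ] rot [0.0058 0.0011 0.0001] t 22.25 w 0.702 F [ 0.9 -0.5  0.6]
```

View pics/w9.png

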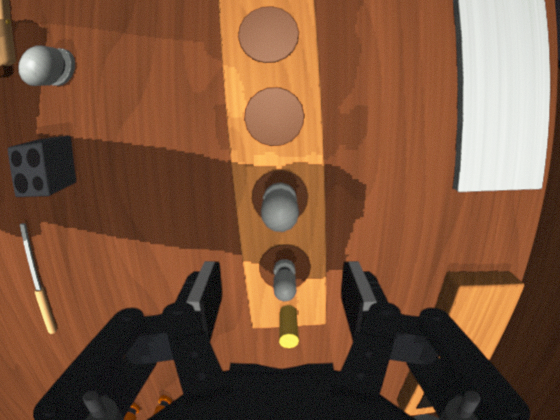

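Stakes 1 and 2 stand at (285,278) and (280,205), centred on their discs. Next is stake3, at (42,66) in this view.

```bash
python3 -m creep '{"travel":[[15,-25,0],[24,-40,0],[26,-42,0],[26,-42,0],[22,-36,0],[15,-25,5],[8,-12,8],[0,0,8],[0,0,0],[0,0,0]],"delta_rot":[[0,0,0],[0,0,0],[0,0,0],[0,0,0],[0,0,0],[0,0,0],[0,0,0],[0,0,0],[0,0,0],[0,0,0]]}' 0.7
python3 - <<'E'
from h import *
c,s=wcam();cv2.imwrite('pics/w10.png',c['pixels']);go(.4146,.0965,.0085)
print(wball(c,np.array([.4146,.0965,.038]),.019,70,70))
E
```

```text
t: 23.5
ee_pos: [0.4093, 0.0988, 0.118]
tool_rot: [3.134, 0.002, 1.568]
force: [0.3, -0.1, 0.2]
width: 0.849
travel mm [ -2.1   4.4 109.5] rot [ 0.0073  0.0016 -0.0024] t 23.55 w 0.856 F [ 0.3 -0.9 -0.4]
(array([288.97878035, 220.62582702]), np.float64(25.573134928721714), np.float64(26.061148778703807), array([ 264,  184,   51,   63, 2582], dtype=int32), array([0.4168967 , 0.09564822, 0.038     ]))
```

View pics/w10.png

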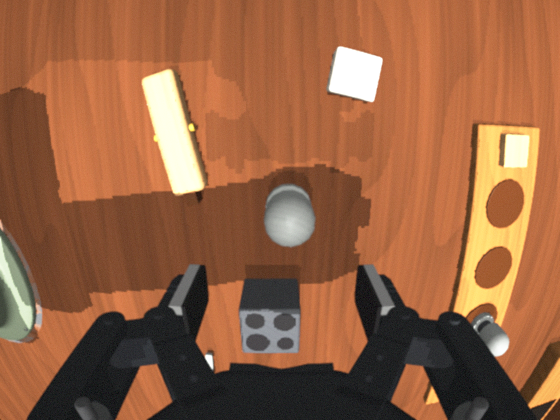

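```bash
python3 -m creep '{"travel":[[-3,5.5,0],[0,0,15],[0,0,25],[0,0,25],[0,0,20],[0,0,10],[0,0,0],[0,0,0],[0,0,0],[0,0,0]],"delta_rot":[[0.007,0.0016,-0.0024],[0,0,0],[0,0,0],[0,0,0],[0,0,0],[0,0,0],[0,0,0],[0,0,0],[0,0,0],[0,0,0]]}' 0.4
python3 - <<'E'
from h import *
c,s=wcam();cv2.imwrite('pics/w11.png',c['pixels']);go(.4153,.0957,.0085)
E
```

```text
t: 24.8
ee_pos: [0.4254, 0.0932, 0.0236]
tool_rot: [3.132, -0.0, 1.567]
force: [0.2, 0.8, 1.0]
width: 0.692
travel mm [  2.4 -10.3  15. ] rot [ 0.0101 -0.0001 -0.0035] t 24.85 w 0.697 F [-1.   0.8 -0.6]
```

View pics/w11.png

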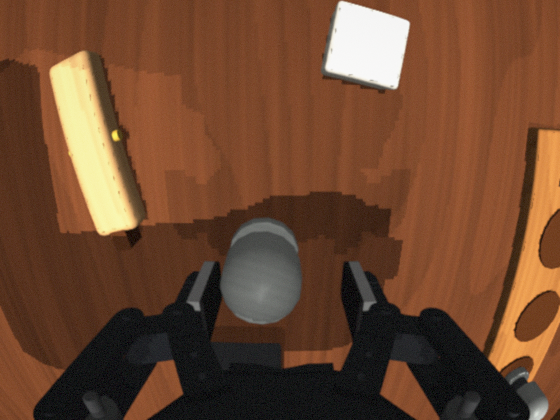

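The descent drifted 10 mm in x. Stake3 at (262,275) is still upright beside the left pad. I'll re-centre before going lower.

```bash
python3 -m creep '{"travel":[[1,-4,0],[1,-4,0],[0.4,-2,0],[0,0,0],[0,0,5],[0,0,5],[0,0,4],[0,0,0],[0,0,0],[0,0,0]],"delta_rot":[[0.01,0,-0.0035],[0,0,0],[0,0,0],[0,0,0],[0,0,0],[0,0,0],[0,0,0],[0,0,0],[0,0,0],[0,0,0]]}'
python3 - <<'E'
from h import *
c,s=wcam();cv2.imwrite('pics/w12.png',c['pixels']);go(.4153,.0957,.0085)
E
```

```text
t: 26.1
ee_pos: [0.4146, 0.0959, 0.0086]
tool_rot: [-3.141, -0.0, 1.571]
force: [0.7, -0.2, 0.4]
width: 0.701
travel mm [-0.2  0.7  0.1] rot [-0.0007 -0.      0.0004] t 26.15 w 0.696 F [-0.   0.2  0.5]
```

View pics/w12.png

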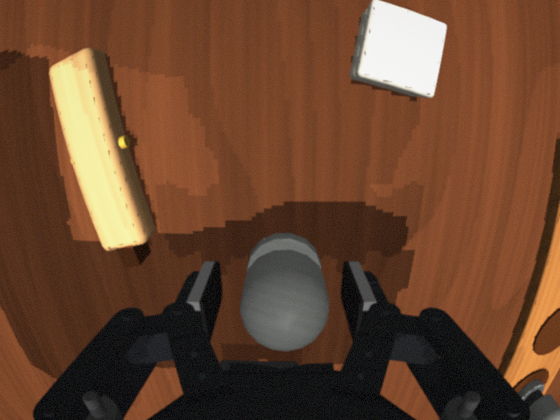

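```bash
python3 -m creep '{"travel":[[0,0.7,0],[0,0,0],[0,0,0],[0,0,0],[0,0,0],[0,0,0],[0,0,0],[0,0,-4],[0,0,-10],[0,0,-15]],"delta_rot":[[0,0,0],[0,0,0],[0,0,0],[0,0,0],[0,0,0],[0,0,0],[0,0,0],[0,0,0],[0,0,0],[0,0,0]]}' -1
python3 - <<'E'
from h import *
c,s=wcam();cv2.imwrite('pics/w13.png',c['pixels']);go(.630,.0303,.10);b=c['tool']@np.array([0,0,-.0295,1]);print(wproj(c,b[:3]))
E
```

```text
t: 27.4
ee_pos: [0.4136, 0.0958, 0.0381]
tool_rot: [-3.137, 0.0, 1.571]
force: [0.2, 0.2, -3.4]
width: 0.425
travel mm [-65.7 215.1 -60.6] rot [-0.0018  0.      0.0005] t 27.45 w 0.425 F [ 0.5  0.8 -1.7]
[278.01989811 306.96768523]
```

View pics/w13.png

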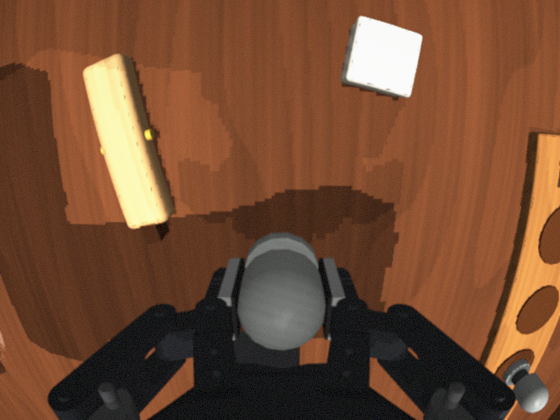

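Stake3 is held upright. I'll lift it and carry it to disc3.

```bash
python3 -m creep '{"travel":[[0,0,-20],[0,0,-25],[0,0,-17],[-9,28,0],[-12,40,0],[-13,42,0],[-12,40,0],[-10,33,0],[-6,20,0],[-3,10,0]],"delta_rot":[[0,0,0],[0,0,0],[0,0,0],[0,0,0],[0,0,0],[0,0,0],[0,0,0],[0,0,0],[0,0,0],[0,0,0]]}'
python3 - <<'E'
from h import *
c,s=wcam();cv2.imwrite('pics/w14.png',c['pixels']);go(.630,.0303,.10)
wdisc(c,(.630,.0303),25);wdisc(c,(.6254,.100),25)
E
```

```text
t: 28.7
ee_pos: [0.6308, 0.0296, 0.1037]
tool_rot: [-3.137, -0.001, 1.573]
force: [0.0, 0.2, -3.6]
width: 0.424
travel mm [ 1.  -1.7  3.8] rot [-0.0029 -0.0002  0.0018] t 28.75 w 0.423 F [ 2.6  0.2 -2.7]
disc pred [278 211] px [280.9 208. ] circ [631.9  31.4] 24.9 ell [631.5  32.8] [45.  48.8]
disc pred [272 118] px [274.2 116.6] circ [626.4 101. ] 24.2 ell [626.5 100.9] [46.8 47.1]
```

View pics/w14.png

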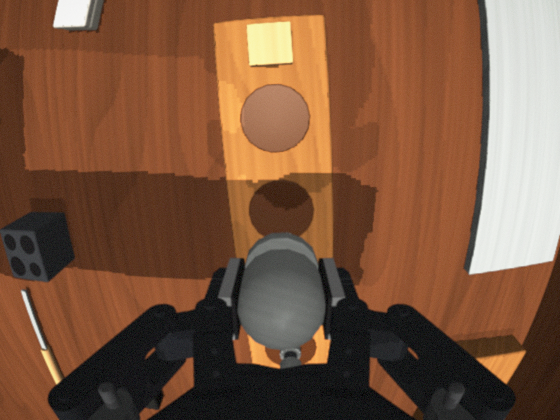

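```bash
python3 -m creep '{"travel":[[1,1,0],[0,0,15],[0,0,20],[0,0,18],[0,0,10],[0,0,4],[0,0,0],[0,0,0],[0,0,0],[0,0,0]],"delta_rot":[[-0.003,0,0.002],[0,0,0],[0,0,0],[0,0,0],[0,0,0],[0,0,0],[0,0,0],[0,0,0],[0,0,0],[0,0,0]]}'
python3 - <<'E'
from h import *
go(.630,.0305,.0236)
E
```

```text
t: 30.0
ee_pos: [0.6278, 0.0326, 0.0335]
tool_rot: [-3.138, -0.001, 1.573]
force: [-0.8, -0.5, -2.9]
width: 0.427
travel mm [-2.1  2.2  9.9] rot [-0.0031 -0.0009  0.002 ] t 30.0 w 0.427 F [-0.8 -0.5 -2.9]
```

```bash
python3 -m creep '{"travel":[[-2,2.2,0],[0,0,3.5],[0,0,3],[0,0,1.5],[0,0,1],[0,0,0.6],[0,0,0.3],[0,0,0],[0,0,0],[0,0,0]],"delta_rot":[[-0.003,-0.001,0.002],[0,0,0],[0,0,0],[0,0,0],[0,0,0],[0,0,0],[0,0,0],[0,0,0],[0,0,0],[0,0,0]]}'
python3 - <<'E'
from h import *
go(.630,.0305,.0236)
E
```

```text
t: 31.25
ee_pos: [0.6304, 0.0303, 0.0241]
tool_rot: [3.141, 0.0, 1.571]
force: [-0.7, 0.4, -0.5]
width: 0.423
travel mm [ 0.2 -0.4  0.5] rot [ 0.0009  0.0004 -0.0003] t 31.25 w 0.423 F [-0.7  0.4 -0.5]
```

```bash
python3 -m creep '{"travel":[[0,-0.3,0.4],[0,0,0.3],[0,0,0],[0,0,0],[0,0,0],[0,0,0],[0,0,0],[0,0,0],[0,0,0],[0,0,0]],"delta_rot":[[0,0,0],[0,0,0],[0,0,0],[0,0,0],[0,0,0],[0,0,0],[0,0,0],[0,0,0],[0,0,0],[0,0,0]]}'
python3 -m creep '{"travel":[[0,0,0],[0,0,0],[0,0,0],[0,0,0],[0,0,-10],[0,0,-15],[0,0,-25],[0,0,-30],[0,0,-20],[0,0,-10]],"delta_rot":[[0,0,0],[0,0,0],[0,0,0],[0,0,0],[0,0,0],[0,0,0],[0,0,0],[0,0,0],[0,0,0],[0,0,0]]}' 0.7
python3 - <<'E'
from h import *
c,s=wcam();cv2.imwrite('pics/w15.png',c['pixels']);go(.3915,.2973,.14)
E
```

```text
t: 32.5
ee_pos: [0.6304, 0.0303, 0.0241]
tool_rot: [3.14, 0.001, 1.571]
force: [-2.4, -0.3, 1.7]
width: 0.423
t: 33.75
ee_pos: [0.6318, 0.0303, 0.1422]
tool_rot: [3.135, 0.001, 1.571]
force: [0.4, -0.1, 0.2]
width: 0.85
travel mm [ 267.  -241.1    1.1] rot [ 0.0082  0.0007 -0.0001] t 33.8 w 0.849 F [0.8 0.3 0.8]
```

View pics/w15.png

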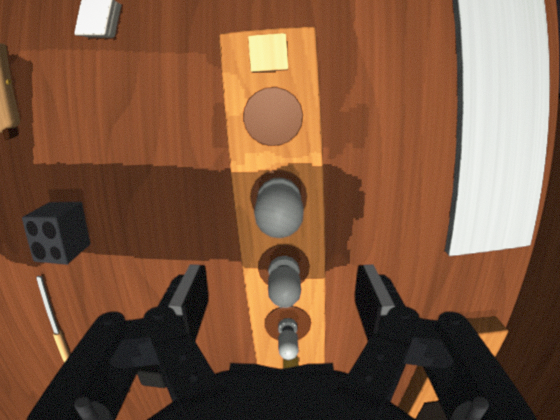

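Stakes 1 to 3 stand in order on their discs at (288,338), (284,285) and (279,210). Next is stake4.

```bash
python3 -m creep '{"travel":[[20,-18,0],[36,-33,0],[40,-36,0],[40,-36,0],[40,-36,0],[38,-34,0],[28,-25,0],[16,-15,0],[8,-8,0],[0,0,0]],"delta_rot":[[0,0,0],[0,0,0],[0,0,0],[0,0,0],[0,0,0],[0,0,0],[0,0,0],[0,0,0],[0,0,0],[0,0,0]]}' 1
python3 - <<'E'
from h import *
c,s=wcam();cv2.imwrite('pics/w16.png',c['pixels']);go(.3915,.2973,.0085)
print(wball(c,np.array([.3915,.2973,.038]),.024,70,80))
E
```

```text
t: 35.05
ee_pos: [0.3836, 0.3026, 0.1388]
tool_rot: [3.134, 0.002, 1.569]
force: [-0.6, -0.0, -0.8]
width: 0.998
travel mm [ -4.8   6.5 130.4] rot [ 0.0077  0.0017 -0.0027] t 35.1 w 1.006 F [ 0.1 -0.7 -0.5]
(array([290.79396606, 215.53382219]), np.float64(29.81559190953668), np.float64(30.297304433745907), array([ 262,  176,   59,   70, 3293], dtype=int32), array([0.39333603, 0.29573246, 0.038     ]))
```

View pics/w16.png

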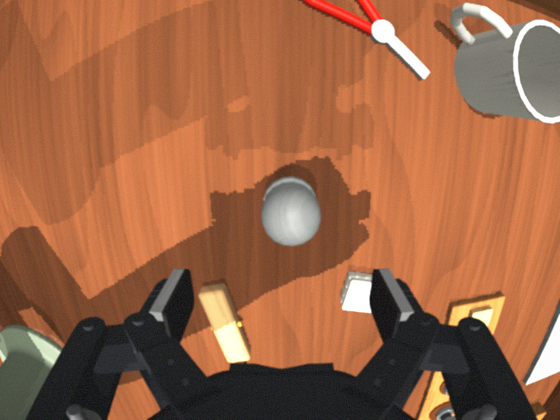

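```bash
python3 -m creep '{"travel":[[-5,6.5,0],[-1.5,1.5,0],[0,0,15],[0,0,15],[0,0,15],[0,0,15],[0,0,8],[0,0,0],[0,0,0],[0,0,0]],"delta_rot":[[0.0077,0.0017,-0.0027],[0,0,0],[0,0,0],[0,0,0],[0,0,0],[0,0,0],[0,0,0],[0,0,0],[0,0,0],[0,0,0]]}'
python3 - <<'E'
from h import *
c,s=wcam();go(.3918,.296,.0085)
print(wball(c,np.array([.3915,.297,.038]),.024,70,80))
E
```

```text
t: 36.35
ee_pos: [0.3949, 0.2917, 0.0651]
tool_rot: [-3.14, 0.001, 1.564]
force: [0.2, -0.1, 0.2]
width: 1.001
travel mm [ 4.2 -3.1 56.6] rot [-0.0014  0.001  -0.0072] t 36.4 w 1.003 F [-0.4 -0.   0.2]
(array([276.56466325, 242.42077425]), np.float64(41.19663914007741), np.float64(42.15818220471295), array([ 236,  186,   82,   99, 6374], dtype=int32), array([0.39355693, 0.29573491, 0.038     ]))
```

```bash
python3 -m creep '{"travel":[[4,-2.5,0],[0,0,10],[0,0,15],[0,0,12],[0,0,8],[0,0,4],[0,0,0],[0,0,0],[0,0,0],[0,0,0]],"delta_rot":[[-0.0014,0.001,-0.0072],[0,0,0],[0,0,0],[0,0,0],[0,0,0],[0,0,0],[0,0,0],[0,0,0],[0,0,0],[0,0,0]]}'
python3 - <<'E'
from h import *
c,s=wcam();go(.3918,.296,.007);cv2.imwrite('pics/w17.png',c['pixels'])
E
```

```text
t: 37.65
ee_pos: [0.3934, 0.297, 0.0146]
tool_rot: [3.139, -0.002, 1.572]
force: [-0.8, 0.5, 0.5]
width: 1.001
travel mm [-1.1 -1.7  7.6] rot [ 0.003  -0.0015  0.0012] t 37.7 w 0.996 F [-0.2  0.8  0.4]
```

View pics/w17.png

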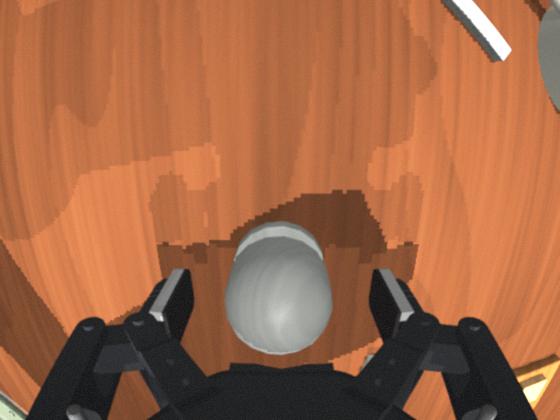

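Stake4 is centred between the pads at (279,295). I'll lower the last bit, then close.

```bash
python3 -m creep '{"travel":[[-1,-1.6,2],[0,0,3],[0,0,2.4],[0,0,0],[0,0,0],[0,0,0],[0,0,0],[0,0,0],[0,0,0],[0,0,0]],"delta_rot":[[0.003,-0.0015,0.001],[0,0,0],[0,0,0],[0,0,0],[0,0,0],[0,0,0],[0,0,0],[0,0,0],[0,0,0],[0,0,0]]}'
python3 -m creep '{"travel":[[0,0,0],[0,0,0],[0,0,0],[0,0,0],[0,0,0],[0,0,0],[0,0,0],[0,0,0],[0,0,0],[0,0,0]],"delta_rot":[[0,0,0],[0,0,0],[0,0,0],[0,0,0],[0,0,0],[0,0,0],[0,0,0],[0,0,0],[0,0,0],[0,0,0]]}' -1
python3 - <<'E'
from h import *
go(.6252,.1004,.10)
E
```

```text
t: 38.95
ee_pos: [0.3918, 0.2961, 0.0068]
tool_rot: [3.141, -0.0, 1.571]
force: [-0.6, -0.9, -0.8]
width: 1.001
t: 40.2
ee_pos: [0.392, 0.296, 0.0073]
tool_rot: [3.141, 0.0, 1.571]
force: [0.0, -0.1, 2.1]
width: 0.54
travel mm [-195.7  233.2  -92.6] rot [0.0006 0.     0.0003] t 40.2 w 0.54 F [ 0.  -0.1  2.1]
```

```bash
python3 -m creep '{"travel":[[0,0,-10],[0,0,-20],[0,0,-20],[0,0,-20],[0,0,-15],[0,0,-7],[-15,18,0],[-27,32,0],[-32,38,0],[-32,38,0]],"delta_rot":[[0,0,0],[0,0,0],[0,0,0],[0,0,0],[0,0,0],[0,0,0],[0,0,0],[0,0,0],[0,0,0],[0,0,0]]}'
python3 - <<'E'
from h import *
go(.6252,.1004,.10)
E
```

```text
t: 41.45
ee_pos: [0.514, 0.1881, 0.1007]
tool_rot: [-3.132, 0.003, 1.578]
force: [0.9, 0.8, -3.7]
width: 0.543
travel mm [-8.850e+01  1.105e+02 -1.000e-01] rot [-0.0097  0.0027  0.0076] t 41.45 w 0.543 F [ 0.9  0.8 -3.7]
```

```bash
python3 -m creep '{"travel":[[-25,31,0],[-25,31,0],[-18,23,0],[-12,15,0],[-6,8,0],[-2,2,0],[0,0,0],[0,0,0],[0,0,0],[0,0,0]],"delta_rot":[[0,0,0],[0,0,0],[0,0,0],[0,0,0],[-0.01,0.002,0.007],[0,0,0],[0,0,0],[0,0,0],[0,0,0],[0,0,0]]}'
python3 - <<'E'
from h import *
c,s=wcam();cv2.imwrite('pics/w18.png',c['pixels']);go(.6252,.1004,.10);wdisc(c,(.6252,.1004),25)
E
```

```text
t: 42.7
ee_pos: [0.6247, 0.0964, 0.0958]
tool_rot: [-3.133, 0.0, 1.568]
force: [-0.3, 0.2, -3.5]
width: 0.546
travel mm [ 4.   0.4 -4.2] rot [-0.0081 -0.     -0.0025] t 42.75 w 0.545 F [ 0.4  1.2 -3.4]
disc pred [280 211] px [284.1 204.7] circ [626.7 102. ] 23.8 ell [627.5 104.6] [36.6 49.1]
```

View pics/w18.png

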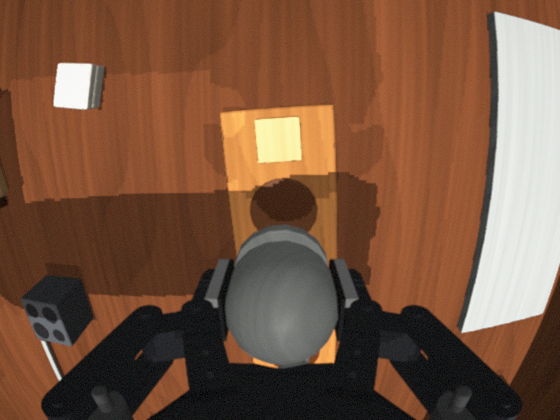

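Stake4 is over disc4 at (284,205). I'll correct and lower it.

```bash
python3 -m creep '{"travel":[[4,0.4,0],[0,0,10],[0,0,15],[0,0,15],[0,0,12],[0,0,6],[0,0,3],[0,0,0],[0,0,0],[0,0,0]],"delta_rot":[[-0.008,0,-0.0025],[0,0,0],[0,0,0],[0,0,0],[0,0,0],[0,0,0],[0,0,0],[0,0,0],[0,0,0],[0,0,0]]}'
python3 - <<'E'
from h import *
go(.6252,.1004,.0223)
E
```

```text
t: 44.0
ee_pos: [0.625, 0.1007, 0.0299]
tool_rot: [-3.141, -0.0, 1.571]
force: [0.3, 0.2, -3.8]
width: 0.543
travel mm [-0.3  0.2  7.6] rot [-0.0003 -0.      0.0002] t 44.0 w 0.543 F [ 0.3  0.2 -3.8]
```

```bash
python3 -m creep '{"travel":[[0,0,3],[0,0,2],[0,0,1],[0,0,0.8],[0,0,0.6],[0,0,0.4],[0,0,0.3],[0,0,0],[0,0,0],[0,0,0]],"delta_rot":[[0,0,0],[0,0,0],[0,0,0],[0,0,0],[0,0,0],[0,0,0],[0,0,0],[0,0,0],[0,0,0],[0,0,0]]}'
python3 - <<'E'
from h import *
go(.6252,.1004,.0223)
E
```

```text
t: 45.25
ee_pos: [0.6255, 0.1007, 0.0223]
tool_rot: [3.141, -0.0, 1.571]
force: [-0.4, -0.7, -1.9]
width: 0.545
travel mm [-0.3 -0.3  0. ] rot [ 0.001  -0.      0.0002] t 45.25 w 0.545 F [-0.4 -0.7 -1.9]
```

```bash
python3 -m creep '{"travel":[[-0.3,-0.3,0.4],[0,0,0.4],[0,0,0.3],[0,0,0],[0,0,0],[0,0,0],[0,0,0],[0,0,0],[0,0,0],[0,0,0]],"delta_rot":[[0,0,0],[0,0,0],[0,0,0],[0,0,0],[0,0,0],[0,0,0],[0,0,0],[0,0,0],[0,0,0],[0,0,0]]}'
python3 -m creep '{"travel":[[0,0,0],[0,0,0],[0,0,0],[0,0,0],[0,0,0],[0,0,-10],[0,0,-20],[0,0,-30],[0,0,-30],[0,0,-20]],"delta_rot":[[0,0,0],[0,0,0],[0,0,0],[0,0,0],[0,0,0],[0,0,0],[0,0,0],[0,0,0],[0,0,0],[0,0,0]]}' 1
python3 -m creep '{"travel":[[0,-20,-20],[0,-40,-10],[0,-50,0],[0,-50,0],[0,-40,0],[0,-20,0],[0,0,0],[0,0,0],[0,0,0],[0,0,0]],"delta_rot":[[0,0,0],[0,0,0],[0,0,0],[0,0,0],[0,0,0],[0,0,0],[0,0,0],[0,0,0],[0,0,0],[0,0,0]]}'
python3 - <<'E'
from h import *
Rr=[.010,.0145,.019,.024];D=[(.6393,-.1088),(.6347,-.0393),(.630,.0304),(.6252,.1004)]
im=[]
for n in('top','scene'):
    c=eyes.read_camera(n)
    for i in range(4):
        uv,_=proj(c,np.array([*D[i],.053]))
        u,ra,r,st=ballpt(c,uv,Rr[i],16,70);print(n,i+1,u.round(1),round(ra,1),round(r,1),((plane(c,u,.053)[:2]-D[i])*1000).round(1))
    x=c['pixels'][120:190,180:370] if n=='top' else c['pixels'][180:300,240:410]
    cv2.imwrite(f'pics/end_{n}.png',cv2.resize(x,None,fx=4,fy=4,interpolation=cv2.INTER_CUBIC))
print(arm.sense()['t'],arm.sense()['ee_pos'])
E
```

```text
t: 46.5
ee_pos: [0.6255, 0.1007, 0.0223]
tool_rot: [3.14, -0.001, 1.571]
force: [-2.2, -0.0, 0.8]
width: 0.542
t: 47.75
ee_pos: [0.6254, 0.1004, 0.1366]
tool_rot: [3.139, -0.0, 1.571]
force: [0.7, -1.2, 0.8]
width: 1.001
t: 49.0
ee_pos: [0.4056, 0.1004, 0.1742]
tool_rot: [3.122, -0.001, 1.57]
force: [0.6, 0.1, 0.1]
width: 0.999
top 1 [323.  147.1] 4.6 4.4 [1.3 0.2]
top 2 [292.  149.9] 6.5 6.4 [-0.5 -0.3]
top 3 [260.7 151.5] 8.6 8.4 [ 0.8 -0.4]
top 4 [229.  153.7] 10.6 10.6 [0.6 0.2]
scene 1 [292. 254.] 4.6 4.6 [-1.4  0.9]
scene 2 [316.5 237.9] 6.2 6.4 [-2.   1.7]
scene 3 [339.6 222.9] 8.3 8.2 [-2.1  1.9]
scene 4 [364.1 208.8] 13.0 10.1 [1.8 6.6]
49.1 [0.40537552 0.10036504 0.17405463]
```

View pics/end_top.png

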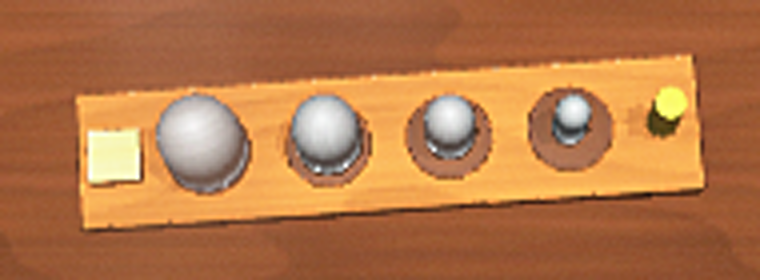

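View pics/end_scene.png

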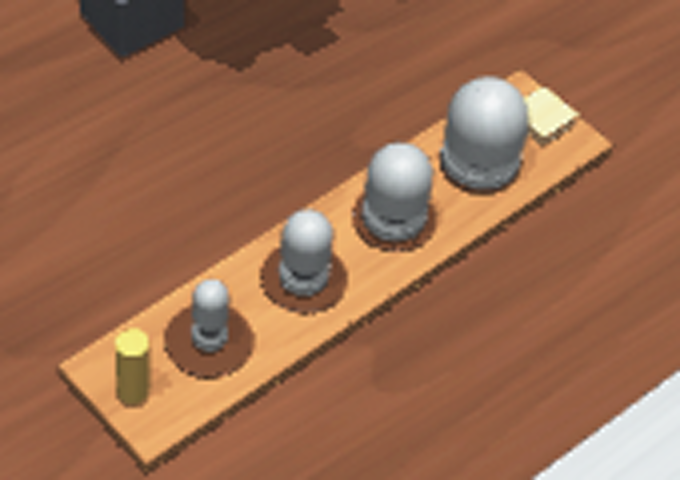

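The pictures show all four stakes upright on their discs in order, smallest by the post. The top view puts each within about 1.3 mm of its disc centre. The scene reading for stake4 is off because its mask merged with the pale square. The gripper is clear of everything, so I'm handing in.

```bash
python3 -c "
from cell import arm
print(arm.finish_job())"
```

```text
the job is handed in; nothing more can be done
None
```

All four stakes now stand upright on the leather discs, with stake1 next to the post and stake4 farthest from it. I handed the job in at about 49 s, with the gripper clear of everything. I gripped none of the orange look-alikes and saw none disturbed.

- **Top camera:** it puts all four heads within about 1.4 mm of their disc centres.
- **Scene camera:** it agrees to about 3 mm for stakes 1 to 3. For stake4 it reads about 7 mm off. I set that reading aside because the stake's outline merged with the pale wooden square (measured radius 13 px against 10 px expected). The enlarged pictures show it centred and upright.
- **During the moves:** fast descents drifted by up to 15 mm (stake1), and by about 10 mm on stake3. I corrected each before closing the gripper. The highest force I read was about 4 N, and nothing tipped over.

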